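# Weigh the round sample pail on the spring scale

### The job

Weigh the round steel sample pail: lift it by the black grip on its handle, hang its handle on the hook of the spring scale, and let the weight down slowly, without dropping it, until the scale's pointer has settled and the pail hangs freely. Leave the square basket, the oblong basket, the beaker and the amber bottle where they stand.

Things in the scene. Friction and masses are not known exactly. Their poses are not given: they have to be found in the camera images.
- round_pail: The load: loose round steel pail, 84 mm across, 55 mm high, a capped white jar fixed inside (lid at z 60 mm), 0.34 to 0.59 kg. Origin: centre of its underside, z up. A rigid bail of 8 mm rod stands over it in its own y-z plane: uprights at y +-42 mm up to z 105 mm, then rising to a peak on the axis; free space below it for the hook.
- pail_bar (a point): Centre of the rod at the bail's peak, 125 mm above the pail's underside; this point rests in the hook.
- pail_grip (a point): In the upright black grip on the bail's peak, on the pail's axis, 165 mm above the underside. The grip is 14 mm thick along the pail's x, 30 mm wide along its y, z 129 to 185 mm. Pinch it across the 14 mm, fingertips above z 145 mm so that they clear the hook.
- hook_seat (a point): Where the rod's centre lies when hung: 205 mm above the table unloaded; moves with the hook. z up; hook opens to own -x, column 130 mm off along +x. Hook: 8 mm rod in own x-z plane, from the column at z +16 (mm, rod centre) to x +26, V down to x 0, z -9, up to the tip x -26, z +10. Come from -x, rod 30 mm above the seat and along own y within 10 deg (either way round); lower onto the seat.
- hook (a joint): Travel of the sprung hook and its pointer, m: 0 = unloaded (top), grows downward, stop at 0.06. Spring 150 N/m: the pail pulls it down 21 to 38 mm. Lightly damped: a pail let go before the spring carries it plunges and bounces; it must never move faster than 0.25 m/s.
- scale: Spring scale stand: white column 45 x 60 mm, top 291 mm above the table, on a grey foot 150 x 160 mm, 14 mm thick; white faces with black ticks and a black pointer on its two flanks. Fixed. Origin at the column's foot; hook on its own -x side.
- square_basket: Square basket, 80 x 80 mm, 55 mm high, grip top at 185 mm: loose stainless steel carrier with the same kind of bail and black grip as the round pail; not to be weighed, leave it standing. Origin at the centre of its underside.
- oblong_basket: Oblong basket, 45 x 105 mm, 45 mm high, grip top at 185 mm: loose stainless steel carrier with the same kind of bail and black grip as the round pail; not to be weighed, leave it standing. Origin at the centre of its underside.
- beaker: Glass beaker, 70 mm across, 90 mm high, origin at the centre of its underside; leave alone.
- reagent: Amber bottle, 60 mm across, about 140 mm high, origin at the centre of its underside; leave alone.
Things that resemble listed ones, but are neither listed nor needed, are in the scene too. Leave any turquoise look-alike of the round_pail alone.

How it is judged:
By the outcome, as a careful person would: the job done as asked, in the order asked, and still so for the second after the job is handed in, with the robot touching nothing.
It also fails if it takes over 58 s, if anything falls off the work surface, if the arm or the gripper's body presses on something with over 40 N, if the wrist force passes 120 N, or if a joint passes its speed limit or range.

### The arm

A 7-joint arm with a two-finger parallel gripper is mounted at the origin on the work surface. World frame = base frame: x ahead of the robot, y to its left, z up, the work surface at z = 0. Lengths are in m, angles in rad, forces in N, time in s.
With the tool pointing down it reaches from about 0.425 to 0.875 m from the base axis. Payload 9.9 kg.
Tool frame: the origin (TCP) lies on the centre line of the jaws, within the pads' length; the fingertips stand bot.finger_overhang ahead of it and the grasp point (between the pads) lies 11 mm behind it (bot.finger_overhang is the distance from the TCP to the fingertips, in m); z points along the fingers, y is the line along which they close (so a half turn about z gives the same grasp; the last joint's range is limited). The gripper opens to 85 mm and grips with 20 to 120 N. Pads are 22 mm wide; open, the fingers measure 114 mm over their backs; the gripper's body (76 mm by 85 mm) begins 54 mm behind the grasp point. The pads swing forward as they close: fully open they stand 13 mm farther back than shut.
Start: joints at [-1.24, 0.576, 0.025, 1.437, -0.015, 1.129, -0.057], TCP at [0.272, 0.618, 0.21] pointing down, gripper open.
Joint ranges: [-2.76, 2.76], [-0.34, 2.15], [-1.52, 1.57], [0.19, 2.46], [-1.09, 4.23], [0.17, 1.99], [-2.82, 2.82]. Speed limits (rad/s): [2.22, 2.22, 3.01, 3.01, 3.14, 3.14, 3.14].

### API

Orientations are given as a unit quaternion [x, y, z, w].
In Python, from cell import sensors, optics, bot gives the robot as it stands.
- The arm moves only by the tool move_arm, never from a script. Its argument "targets" is a list that holds one entry, the list of rows, each a list of 7 numbers: the shift along the tool's x, y, z in m, then the turn, a rotation vector about the tool's x, y, z in degrees, then the opening, from 0 (shut) to 1 (fully open). A call has 1 to 20 rows; each row shifts and turns the commanded pose from where the row before left it, along the tool's axes as they then stand; what a row does not reach is not made up. A row lasts 1/10 s, in which the tool goes at most 50 mm and 8.59 degrees, less where a joint would pass 70% of its speed; a pose out of reach is approached as far as the arm can. A call is refused whole if a number of a shift passes 0.05 or a number of a turn 8.59, either way. A call with a gripper value outside its range is refused whole. The fingers move at their own pace and stop on an object; "squeeze" is the grip in N (left out, the last holds). Time passes only in rows, so rows that do not move let the fingers close. It gives the time, the measured TCP pose, the force, the opening and the grip force at its end, in the units of the state.
- sensors.get_state(): the state, without advancing time (a new reading comes with each control period).
- optics.camera(name): name is "side" or "top" or "wrist"; returns a dict with "pixels" (420x560x3 uint8, red, green, blue), "camera_matrix" (3x3 intrinsics, pixels), "pose" (4x4, takes a point from camera to world coordinates). Camera axes: x right, y up, looking along -z (the intrinsics and any distortion apply to the point x, -y, -z); pixel columns grow to the right and rows downward; lengths in m; the calibration is good to about 2 mm. A picture is of the moment at which its call begins. There is no depth.
- bot.hand_in(): hands the job in; it is judged then, once.
The state is a dict: "time": time; "qpos": joint angles; "qvel": joint speeds; "joint_torque": joint torques, N m; "ee_pos": TCP position; "tcp_rot": TCP orientation; "wrist_force": force on the tool from outside, world axes, zero at the start; "ft_torque": the same for the moment, N m; "width": finger opening in m; "grasp_force": force on a finger pad.
Only numpy, scipy, OpenCV 4.12 (cv2) and the standard library are available. Lean on these libraries where they do the work, as an engineer would, in place of code of your own. Each camera call takes 0.05 s, during which the arm holds its last target. There are 200 camera calls.

## Working session

There is one attempt and no reset: what is moved stays moved. The work goes in short steps, Python scripts to look and compute and a tool call to move; the robot and the scene stay as the last step left them, time stands still between calls to the robot, and variables do not carry over. Pictures are saved under pics/ and viewed, at most 12 in all, crops included, and the job is handed in when it is done.

Besides the shell and the picture viewer there is one more tool, called after "Call:" by a JSON object that holds its "api" and its "payload". move_arm: Moves the arm, as the interface text tells. Its arguments: {"type":"object","properties":{"targets":{"type":"array","items":{"type":"array","items":{"type":"array","items":{"type":"number"}}}},"squeeze":{"type":"number"}},"required":["targets"]}

```bash
mkdir -p pics; cat > h.py <<'E'
import numpy as np, cv2
from cell import sensors, optics, bot
def ray(c,u,v):
    K=np.array(c["camera_matrix"]);T=np.array(c["pose"])
    p=cv2.undistortPoints(np.array([[[u,v]]],float),K,np.array(c.get("distortion",np.zeros(5)),float))[0,0]
    d=T[:3,:3]@np.array([p[0],-p[1],-1]);return T[:3,3],d/np.linalg.norm(d)
def onz(c,u,v,z):
    o,d=ray(c,u,v);return o+d*(z-o[2])/d[2]
def proj(c,P):
    K=np.array(c["camera_matrix"]);T=np.array(c["pose"])
    q=T[:3,:3].T@(np.array(P)-T[:3,3]);q=np.array([q[0],-q[1],-q[2]]);q=K@q;return q[:2]/q[2]
def tri(c1,a,c2,b):
    o1,d1=ray(c1,*a);o2,d2=ray(c2,*b)
    s=np.linalg.lstsq(np.c_[d1,-d2],o2-o1,rcond=None)[0]
    p,q=o1+d1*s[0],o2+d2*s[1];return (p+q)/2,np.linalg.norm(p-q)
def save(n,im): cv2.imwrite("pics/"+n,cv2.cvtColor(im,cv2.COLOR_RGB2BGR))
E
python3 - <<'E'
from h import *
import pickle
C={n:optics.camera(n) for n in("top","side","wrist")}
pickle.dump(C,open("c0.pkl","wb"))
for n in C: save(n+"0.png",C[n]["pixels"]);print(n,[k for k in C[n]],np.round(C[n]["pose"],3).tolist(),np.round(C[n]["camera_matrix"],1).tolist(),C[n].get("distortion"))
s=sensors.get_state();print(s);print(bot.finger_overhang)
E
```

```text
top ['pixels', 'camera_matrix', 'pose'] [[-0.0, 0.998, -0.067, 0.548], [-1.0, 0.001, 0.011, -0.034], [0.011, 0.067, 0.998, 1.192], [0.0, 0.0, 0.0, 1.0]] [[533.6, 0.0, 271.8], [0.0, 533.6, 210.0], [0.0, 0.0, 1.0]] None
side ['pixels', 'camera_matrix', 'pose'] [[0.763, 0.367, -0.532, 0.158], [-0.646, 0.425, -0.634, -0.577], [-0.006, 0.827, 0.561, 0.611], [0.0, 0.0, 0.0, 1.0]] [[450.4, 0.0, 277.7], [0.0, 450.4, 211.2], [0.0, 0.0, 1.0]] None
wrist ['pixels', 'camera_matrix', 'pose'] [[0.402, -0.879, -0.257, 0.208], [0.916, 0.385, 0.115, 0.646], [-0.002, -0.282, 0.96, 0.373], [0.0, 0.0, 0.0, 1.0]] [[332.3, 0.0, 277.3], [0.0, 332.3, 209.4], [0.0, 0.0, 1.0]] None
{'time': 0.15, 'qpos': array([-1.23977286,  0.57635778,  0.02488708,  1.43769501, -0.01501524,
        1.12902298, -0.05653808]), 'qvel': array([ 0.00087206, -0.00163877,  0.00071861, -0.00169964,  0.00175115,
        0.00040028, -0.00120203]), 'joint_torque': array([ 3.37113248e-03, -7.66275287e+01,  2.25272544e+00, -2.86183888e+01,
        1.54929335e-02,  9.77075484e-03, -1.19831509e-05]), 'ee_pos': array([0.27190198, 0.61740922, 0.20933601]), 'tcp_rot': array([ 2.05949131e-01,  9.78562484e-01, -6.41347539e-04, -9.92589610e-05]), 'wrist_force': array([ 1.15782378,  0.38203158, -0.10050666]), 'ft_torque': array([-0.01761938,  0.00823077,  0.04325514]), 'grasp_force': 0.0, 'width': 0.08556323394558821}
0.008
```

View pics/top0.png

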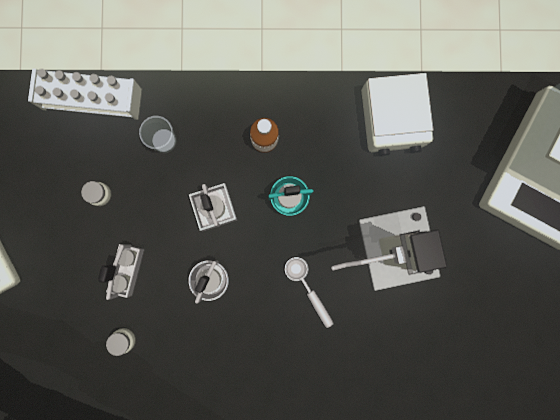

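View pics/side0.png

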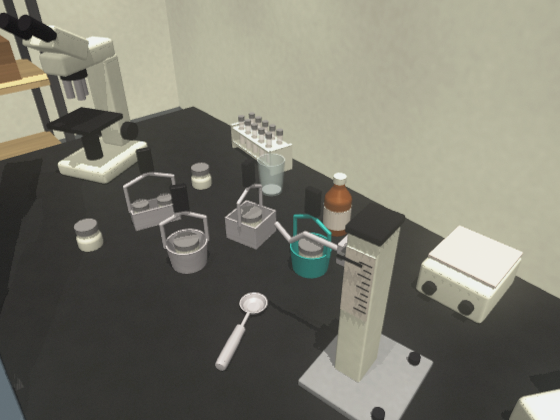

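The top view shows four carriers with bails:
- Round steel pail at top (208,281), side (188,248).
- Square basket at top (212,206).
- Oblong basket at top (123,270).
- Turquoise look-alike at top (290,196).

The plain steel, round one at (208,281) fits the description. The scale's column is at (425,250), with its hook reaching left to (333,268). Next is an enlarged crop to confirm.

```bash
python3 - <<'E'
from h import *
import pickle
C=pickle.load(open("c0.pkl","rb"))
def cr(n,x,y,w,h): 
    i=C[n]["pixels"][y:y+h,x:x+w].astype(float)/255
    return cv2.resize((np.clip(i**.6,0,1)*255).astype(np.uint8),(400,300),interpolation=cv2.INTER_CUBIC)
save("comp.png",np.vstack([np.hstack([cr("top",168,251,80,60),cr("side",128,176,120,90)]),np.hstack([cr("top",325,200,128,96),cr("side",265,205,160,120)])]))
E
```

```text
(no output)
```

View pics/comp.png

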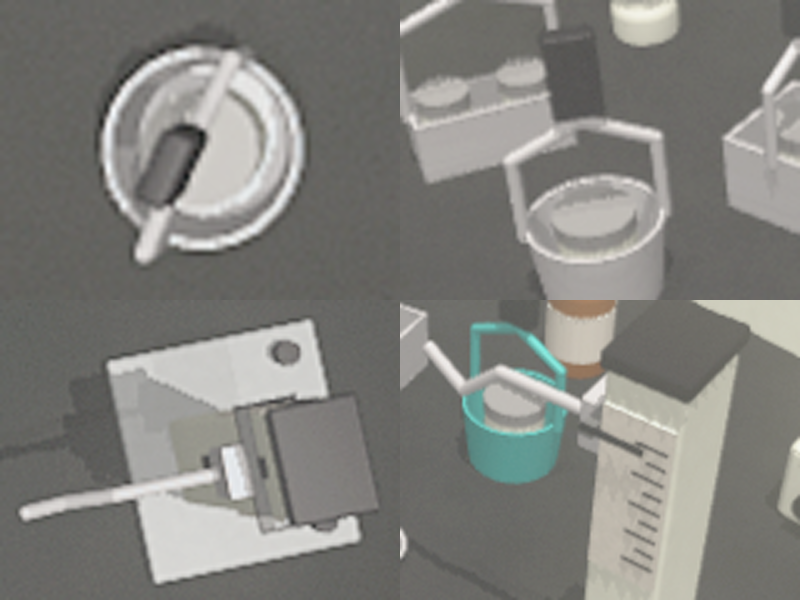

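The crop confirms it: a round plain steel pail with a white-lidded jar and black grip. The hook tip is at top (333,268.5) and side (277,224). The V bottom is at side (290.6,239.4).

```bash
python3 - <<'E'
from h import *
import pickle
np.set_printoptions(precision=4,suppress=True)
C=pickle.load(open("c0.pkl","rb"));t,s=C["top"],C["side"]
print("rim",onz(t,208.6,280.4,.055))
a,b=onz(t,215.4,262,.105),onz(t,196.6,301.6,.105);print("corners top",a,b,np.linalg.norm(a-b),(a+b)/2,np.degrees(np.arctan2(*(a-b)[1::-1])))
a,b=onz(s,206,217.4,.105),onz(s,161.9,224,.105);print("corners side",a,b,np.linalg.norm(a-b),(a+b)/2,np.degrees(np.arctan2(*(a-b)[1::-1])))
print("peak side",onz(s,182.6,212.6,.125),"grip",onz(s,179.6,198.5,.157),onz(t,202.4,284,.157))
print("tip tri",tri(t,(333.3,268.5),s,(277,223.8)),onz(t,333.3,268.5,.215),onz(s,277,223.8,.215))
v=onz(s,290.6,239.4,.196);e=onz(s,303.8,234.2,.221);print("V",v,"bend",e,"block top",onz(t,393.8,256.3,.221), onz(s,339,247,.221))
# foot corners (crop) on z=.014
f=[onz(t,325+x/3.125,200+(y-300)/3.125,.014) for x,y in((108,362),(312,320),(360,540),(157,583))]
f=np.array(f);print("foot",f,f.mean(0),[np.linalg.norm(f[i]-f[i-1]) for i in range(4)],[np.degrees(np.arctan2(*(f[i]-f[i-1])[1::-1])) for i in range(4)])
g=np.array([onz(t,325+x/3.125,200+(y-300)/3.125,.291) for x,y in((268,403),(353,395),(378,512),(292,525))]);print("cap",g,g.mean(0))
st=sensors.get_state();from scipy.spatial.transform import Rotation as R
print(R.from_quat(st["tcp_rot"]).as_matrix(),st["ee_pos"])
E
```

```text
rim [0.4753 0.0872 0.055 ]
corners top [0.5155 0.0684 0.105 ] [0.436  0.1057 0.105 ] 0.08780422104622994 [0.4758 0.0871 0.105 ] -25.144656232768362
corners side [0.5164 0.0696 0.105 ] [0.4399 0.1063 0.105 ] 0.08483340674203718 [0.4781 0.088  0.105 ] -25.61132054400288
peak side [0.477 0.087 0.125] grip [0.4758 0.0881 0.157 ] [0.475  0.0882 0.157 ]
tip tri (array([ 0.5076, -0.1571,  0.2173]), np.float64(0.001392840891251958)) [ 0.5069 -0.1569  0.215 ] [ 0.5102 -0.155   0.215 ]
V [ 0.5168 -0.1787  0.196 ] bend [ 0.5175 -0.2059  0.221 ] block top [ 0.5292 -0.2665  0.221 ] [ 0.5343 -0.2589  0.221 ]
foot [[ 0.6056 -0.2412  0.014 ]
 [ 0.6356 -0.3868  0.014 ]
 [ 0.4801 -0.4177  0.014 ]
 [ 0.4502 -0.274   0.014 ]] [ 0.5429 -0.3299  0.014 ] [np.float64(0.15883132211495757), np.float64(0.1486350945736006), np.float64(0.1584795640382482), np.float64(0.14683279973143815)] [np.float64(11.903797821051532), np.float64(-78.377364132418), np.float64(-168.7473265477062), np.float64(101.76043882866887)]
cap [[ 0.5699 -0.2791  0.291 ]
 [ 0.5743 -0.3254  0.291 ]
 [ 0.5112 -0.3377  0.291 ]
 [ 0.5042 -0.291   0.291 ]] [ 0.5399 -0.3083  0.291 ]
[[-0.9152  0.4031 -0.0005]
 [ 0.4031  0.9152 -0.0012]
 [-0.0001 -0.0013 -1.    ]] [0.2719 0.6174 0.2093]
```

```bash
cat >> h.py <<'E'
from scipy.spatial.transform import Rotation as R
def delta(P,yaw_y=None):
    s=sensors.get_state();M=R.from_quat(s["tcp_rot"]).as_matrix();d=np.array(P)-s["ee_pos"]
    print("t",s["time"],"pos",s["ee_pos"].round(4),"yang",np.degrees(np.arctan2(M[1,1],M[0,1])).round(2),"tilt",M[2].round(4),"F",s["wrist_force"].round(2),"w",s["width"].round(4),"g",s["grasp_force"],"q",s["qpos"].round(2))
    print("tool delta",(M.T@d).round(4), "len",np.linalg.norm(d).round(4))
E
python3 - <<'E'
from h import *
import pickle
np.set_printoptions(precision=3,suppress=True)
C=pickle.load(open("c0.pkl","rb"));s=C["side"]
for z in(.2,.3,.35):print(z,[onz(s,u,v,z)[:2] for u,v in((10,27),(40,30),(110,60))])
print(onz(s,105,155,0),onz(s,70,130,.08))
delta((.30,.35,.27));delta((.476,.0876,.27))
E
```

```text
0.2 [array([0.585, 1.655]), array([0.662, 1.513]), array([0.699, 0.908])]
0.3 [array([0.481, 1.112]), array([0.539, 1.004]), array([0.567, 0.547])]
0.35 [array([0.429, 0.84 ]), array([0.478, 0.749]), array([0.501, 0.366])]
[0.54  0.676 0.   ] [0.477 0.731 0.08 ]Traceback (most recent call last):
  File "<stdin>", line 7, in <module>
  File "h.py", line 20, in delta
    print("t",s["time"],"pos",s["ee_pos"].round(4),"yang",np.degrees(np.arctan2(M[1,1],M[0,1])).round(2),"tilt",M[2].round(4),"F",s["wrist_force"].round(2),"w",s["width"].round(4),"g",s["grasp_force"],"q",s["qpos"].round(2))
                                                                                                                                                                ^^^^^^^^^^^^^^^^
AttributeError: 'float' object has no attribute 'round'
```

View pics/wrist0.png

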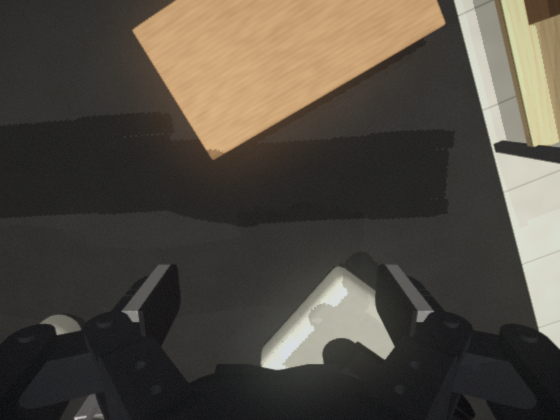

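The wrist view shows the microscope foot at lower right (330,330) and a wooden block at the top (290,60). To the left (−y) the way is clear, so I go there.

Call:
{"api": "move_arm", "payload": {"targets": [[[0,0,-0.03,0,0,0,1],[0,0,-0.03,0,0,0,1],[-0.0167,-0.029,0,0,0,0,1],[-0.0167,-0.029,0,0,0,0,1],[-0.0167,-0.029,0,0,0,0,1],[-0.0167,-0.029,0,0,0,0,1],[-0.0167,-0.029,0,0,0,0,1],[-0.0167,-0.029,0,0,0,0,1],[-0.0167,-0.029,0,0,0,0,1],[-0.0167,-0.029,0,0,0,1.6,1],[-0.027,-0.017,0,0,0,0,1],[-0.027,-0.017,0,0,0,0,1],[-0.027,-0.017,0,0,0,0,1],[-0.027,-0.017,0,0,0,0,1],[-0.027,-0.017,0,0,0,0,1],[-0.027,-0.017,0,0,0,0,1],[-0.027,-0.017,0,0,0,0,1],[-0.027,-0.017,0,0,0,0,1],[-0.02,-0.012,0,0,0,0,1],[0,0,0,0,0,0,1]]]}}

```text
time: 2.15
ee_pos: [0.4519, 0.1136, 0.27]
tcp_rot: [0.222, 0.975, -0.001, 0.0]
wrist_force: [-0.0, -0.8, 0.7]
width: 0.0855
grasp_force: 0.0
```

```bash
sed -i 's/s\["width"\].round(4)/round(s["width"],4)/' h.py; python3 - <<'E'
from h import *
import pickle
c=optics.camera("wrist");pickle.dump(c,open("w1.pkl","wb"));save("w1.png",c["pixels"])
delta((.4758,.0876,.158));print(proj(c,(.4758,.0876,.185)))
E
```

```text
t 2.2 pos [0.451  0.1155 0.2698] yang 64.46 tilt [ 0.e+00 -4.e-04 -1.e+00] F [-0.37  0.81 -0.51] w 0.0854 g 0.0 q [-0.56  0.21  0.26  1.87 -0.06  1.06  0.85]
tool delta [-0.0344 -0.0144  0.1119] len 0.1179
[261.2617911  244.91537522]
```

View pics/w1.png

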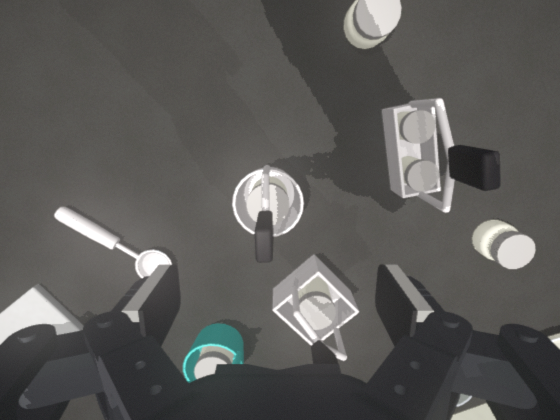

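The wrist view shows the round pail's grip from (264,212) to (264,258), aligned with the tool's x. It lies within about 3 px of the prediction (261,245).

Call:
{"api": "move_arm", "payload": {"targets": [[[-0.0172,-0.0072,0,0,0,0,1],[-0.0172,-0.0072,0,0,0,0,1],[0,0,0.02,0,0,0,1],[0,0,0.02,0,0,0,1],[0,0,0.01,0,0,0,0.7],[0,0,0,0,0,0,0.7],[0,0,0,0,0,0,0.7]]]}}

```text
time: 2.9
ee_pos: [0.4756, 0.0896, 0.2204]
tcp_rot: [0.219, 0.976, 0.0, 0.0]
wrist_force: [-0.1, 0.4, 0.1]
width: 0.0601
grasp_force: 0.0
```

```bash
python3 - <<'E'
from h import *
c=optics.camera("wrist");save("w2.png",cv2.resize(c["pixels"][150:400,120:460],(680,500)))
delta((.4758,.0876,.158));print(proj(c,(.4758,.0876,.185)),[onz(c,264,v,.185) for v in(250,)])
g=c["pixels"].astype(int)
E
```

```text
t 2.95 pos [0.4759 0.0895 0.2208] yang 64.67 tilt [-7.e-04  8.e-04 -1.e+00] F [ 0.99 -0.11 -0.03] w 0.06 g 0.0 q [-0.49  0.29  0.27  1.92 -0.09  0.95  0.96]
tool delta [-0.0007 -0.0018  0.0628] len 0.0628
[274.86475675 228.61198597] [array([0.48606278, 0.07494525, 0.185     ])]
```

View pics/w2.png

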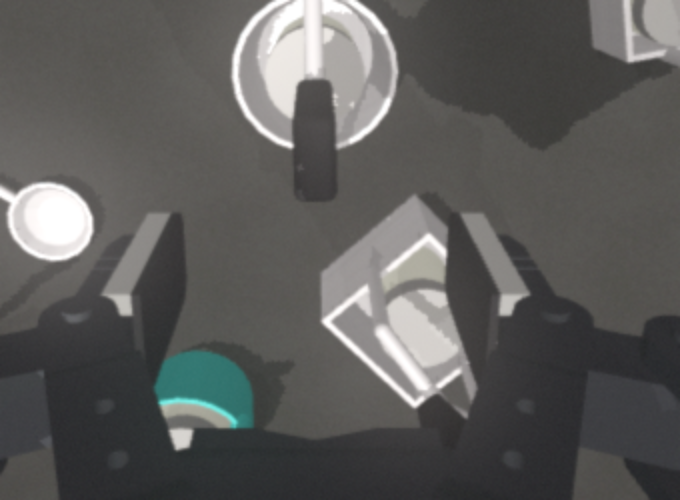

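The grip is in the crop at (315,80..200), which is image (277.5, 190..250), centred between the pads. I'll check its far top edge and base against the model.

```bash
python3 - <<'E'
from h import *
c=optics.camera("wrist")
b=np.array([.9033,-.429,0]);P=np.array([.4758,.0876,0])
for n,k,z in(("far top",.015,.185),("near top",-.015,.185),("near base",-.015,.129)):print(n,proj(c,P+b*k+[0,0,z]))
print(onz(c,277.5,250,.185)-b*.015, onz(c,277.5,190,.129)+b*.015)
E
```

```text
far top [274.76799447 249.82161473]
near top [274.77522023 205.2689801 ]
near base [275.25967358 185.97421219]
[0.47666966 0.08914821 0.185     ] [0.47947757 0.08780801 0.129     ]
```

Call:
{"api": "move_arm", "payload": {"targets": [[[0,-0.001,0.015,0,0,0,0.7],[0,0,0.015,0,0,0,0.7],[0,0,0.015,0,0,0,0.7],[0,0,0.01,0,0,0,0.7],[0,0,0.007,0,0,0,0.7],[0,0,0,0,0,0,0.7],[0,0,0,0,0,0,0.3],[0,0,0,0,0,0,0],[0,0,0,0,0,0,0],[0,0,0,0,0,0,0],[0,0,0,0,0,0,0],[0,0,0,0,0,0,0]]], "squeeze": 50}}

```text
time: 4.2
ee_pos: [0.4758, 0.0885, 0.1586]
tcp_rot: [0.219, 0.976, 0.001, 0.001]
wrist_force: [0.2, 1.8, 6.0]
width: 0.0121
grasp_force: 49.3
```

```bash
python3 - <<'E'
from h import *
delta((.4758,.0876,.32))
E
```

```text
t 4.2 pos [0.4758 0.0885 0.1586] yang 64.64 tilt [-0.0012  0.0013 -1.    ] F [0.22 1.85 5.95] w 0.0121 g 49.33982491493225 q [-0.47  0.37  0.25  2.01 -0.13  0.78  0.99]
tool delta [-0.0005 -0.0006 -0.1614] len 0.1614
```

Call:
{"api": "move_arm", "payload": {"targets": [[[0,0,-0.005,0,0,0,0],[0,0,-0.01,0,0,0,0],[0,0,-0.015,0,0,0,0],[0,0,-0.02,0,0,0,0],[0,0,-0.02,0,0,0,0],[0,0,-0.02,0,0,0,0],[0,0,-0.015,0,0,0,0],[0,0,-0.01,0,0,0,0],[0,0,0,0,0,-3,0],[0,0,0,0,0,-6,0],[0,0,0,0,0,-7,0],[0,0,0,0,0,-7,0],[0,0,0,0,0,-7,0],[0,0,0,0,0,-5,0],[0,0,0,0,0,-2,0],[0,0,0,0,0,0,0],[0,0,0,0,0,0,0]]]}}

```text
time: 5.9
ee_pos: [0.4749, 0.0879, 0.2729]
tcp_rot: [-0.101, 0.995, -0.0, -0.0]
wrist_force: [-0.9, -0.1, -3.8]
width: 0.0118
grasp_force: 49.0
```

```bash
python3 - <<'E'
from h import *
delta((.497,-.098,.2736))
E
```

```text
t 5.9 pos [0.4749 0.0879 0.2729] yang 101.55 tilt [ 7.e-04 -1.e-04 -1.e+00] F [-0.94 -0.08 -3.85] w 0.0118 g 49.00127112865448 q [-0.41  0.23  0.16  1.83 -0.04  1.08  1.54]
tool delta [ 0.0155 -0.1866 -0.0007] len 0.1873
```

Call:
{"api": "move_arm", "payload": {"targets": [[[0.001,-0.008,0,0,0,0,0],[0.0015,-0.016,0,0,0,0,0],[0.002,-0.022,0,0,0,0,0],[0.002,-0.024,0,0,0,0,0],[0.002,-0.024,0,0,0,0,0],[0.002,-0.024,0,0,0,0,0],[0.002,-0.024,0,0,0,0,0],[0.0015,-0.02,0,0,0,0,0],[0.001,-0.015,0,0,0,0,0],[0.0005,-0.0096,0,0,0,0,0],[0,0,0,0,0,0,0],[0,0,0,0,0,0,0],[0,0,0,0,0,0,0]]]}}

```text
time: 7.2
ee_pos: [0.4975, -0.0967, 0.2729]
tcp_rot: [-0.102, 0.995, 0.0, -0.0]
wrist_force: [-0.1, -0.0, -3.3]
width: 0.0117
grasp_force: 49.0
```

```bash
python3 - <<'E'
from h import *
c=optics.camera("side");t=optics.camera("top")
delta((.514,-.181,.2736))
f=lambda c,x,y,w,h:cv2.resize(c["pixels"][y:y+h,x:x+w],(400,400),interpolation=cv2.INTER_CUBIC)
save("s3.png",np.hstack([f(c,200,130,160,160),f(t,280,180,160,160)]))
E
```

```text
t 7.3 pos [ 0.4976 -0.0969  0.273 ] yang 101.71 tilt [ 0.e+00  3.e-04 -1.e+00] F [-0.38  0.62 -3.4 ] w 0.0116 g 48.99428308010101 q [-0.09  0.28  0.26  1.78 -0.08  1.1   1.97]
tool delta [ 0.001  -0.0857 -0.0006] len 0.0857
```

View pics/s3.png

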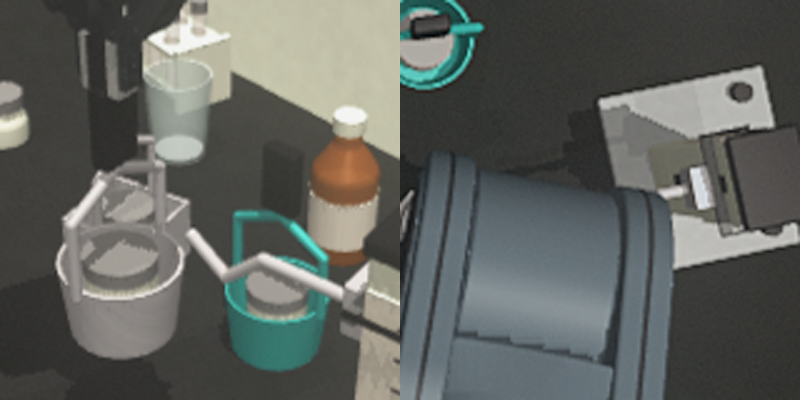

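```bash
python3 - <<'E'
from h import *
c=optics.camera("side");s=sensors.get_state();p=s["ee_pos"]
a=np.radians(11.6);b=np.array([np.cos(a),np.sin(a),0])
f=lambda q:((proj(c,q)-[200,130])*2.5).round(1)
B=p-[0,0,.0336]
print("peak",B,f(B),"corners",f(B+b*.042-[0,0,.02]),f(B-b*.042-[0,0,.02]))
S=np.array([.514,-.181,.205]);h=np.array([.201,-.98,0])
for n,x,z in(("tip",-.026,.010),("V",0,-.009),("bend",.026,.016)):print(n,f(S+h*x+[0,0,z]))
E
```

```text
peak [ 0.49760603 -0.09702688  0.23941418] [115.8 168.4] corners [160.1 166.9] [ 71.  226.2]
tip [191.2 235.8]
V [225.6 277.2]
bend [262.3 259.8]
```

The hook in the side view (tip (191,234), V (225,277), bend (262,258) in the crop) matches my seat estimate to within about 2 px. The bail is beside the tip, higher than it, so I move in.

Call:
{"api": "move_arm", "payload": {"targets": [[[0,-0.005,0,0,0,0,0],[0,-0.01,0,0,0,0,0],[0,-0.012,0,0,0,0,0],[0,-0.012,0,0,0,0,0],[0.001,-0.012,0,0,0,0,0],[0,-0.012,0,0,0,0,0],[0,-0.01,0,0,0,0,0],[0,-0.008,0,0,0,0,0],[0,-0.005,0,0,0,0,0],[0,0,0,0,0,0,0],[0,0,0,0,0,0,0],[0,0,0,0,0,0,0]]]}}

```text
time: 8.55
ee_pos: [0.514, -0.1816, 0.273]
tcp_rot: [-0.102, 0.995, 0.0, -0.0]
wrist_force: [0.4, 0.2, -3.6]
width: 0.012
grasp_force: 49.0
```

```bash
python3 - <<'E'
from h import *
c=optics.camera("side")
delta((.514,-.181,.2386))
save("s4.png",cv2.resize(c["pixels"][140:300,240:400],(600,600),interpolation=cv2.INTER_CUBIC))
E
```

```text
t 8.6 pos [ 0.514  -0.1816  0.273 ] yang 101.68 tilt [-1.e-04  3.e-04 -1.e+00] F [-0.35 -0.61 -4.41] w 0.0122 g 48.993812799453735 q [ 0.05  0.34  0.29  1.69 -0.1   1.13  2.14]
tool delta [-0.0001  0.0006  0.0344] len 0.0344
```

View pics/s4.png

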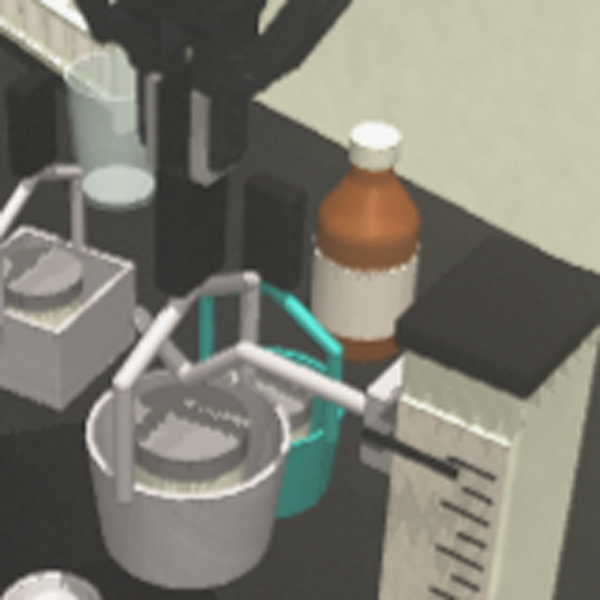

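The bail peak at (190,293) stands directly above the hook's V at (187,378), with the hook through the bail. I lower it slowly.

Call:
{"api": "move_arm", "payload": {"targets": [[[0,0,0.004,0,0,0,0],[0,0,0.006,0,0,0,0],[0,0,0.006,0,0,0,0],[0,0,0.006,0,0,0,0],[0,0,0.005,0,0,0,0],[0,0,0.003,0,0,0,0],[0,0,0.003,0,0,0,0],[0,0,0.003,0,0,0,0],[0,0,0.003,0,0,0,0],[0,0,0.003,0,0,0,0],[0,0,0.003,0,0,0,0],[0,0,0.003,0,0,0,0],[0,0,0.003,0,0,0,0],[0,0,0,0,0,0,0],[0,0,0,0,0,0,0],[0,0,0,0,0,0,0],[0,0,0,0,0,0,0]]]}}

```text
time: 10.3
ee_pos: [0.514, -0.1822, 0.2221]
tcp_rot: [-0.101, 0.995, -0.0, 0.0]
wrist_force: [-0.6, 0.9, -1.0]
width: 0.0121
grasp_force: 49.3
```

```bash
python3 - <<'E'
from h import *
c=optics.camera("side");F=[]
for i in range(8): optics.camera("side");F.append(sensors.get_state()["wrist_force"])
print(np.mean(F,0),np.std(F,0))
delta((.514,-.181,.2386))
save("s5.png",cv2.resize(c["pixels"][140:300,240:400],(600,600),interpolation=cv2.INTER_CUBIC))
E
```

```text
[-0.52835279  0.48940945 -0.14668493] [0.46137551 0.29260471 0.48227418]
t 10.75 pos [ 0.514  -0.1822  0.222 ] yang 101.64 tilt [ 0. -0. -1.] F [-0.01  0.54 -0.29] w 0.0122 g 49.3385124206543 q [ 0.06  0.38  0.28  1.77 -0.12  1.    2.16]
tool delta [-0.0003  0.0012 -0.0166] len 0.0167
```

View pics/s5.png

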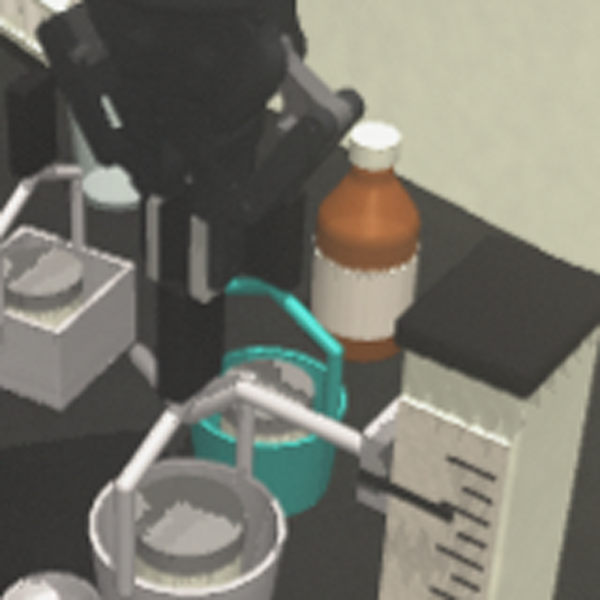

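The hook carries the bail (peak at (185,400)) and the pointer has moved down from (455,470) to (450,512). I continue a little further, averaging the force.

Call:
{"api": "move_arm", "payload": {"targets": [[[0,0,0.002,0,0,0,0],[0,0,0.002,0,0,0,0],[0,0,0.002,0,0,0,0],[0,0,0,0,0,0,0],[0,0,0,0,0,0,0],[0,0,0,0,0,0,0]]]}}

```text
time: 11.35
ee_pos: [0.514, -0.1822, 0.2161]
tcp_rot: [-0.101, 0.995, -0.0, 0.0]
wrist_force: [-0.8, 0.7, 0.6]
width: 0.0119
grasp_force: 49.4
```

```bash
cat >> h.py <<'E'
def force(n=20):
    F=[]
    for i in range(n): optics.camera("side");F.append(sensors.get_state()["wrist_force"])
    print(np.mean(F,0).round(2),(np.std(F,0)/n**.5).round(2))
E
python3 -c "
from h import *
force();delta((.514,-.181,.2386))"
```

```text
[-0.32  0.72  0.4 ] [0.1  0.11 0.11]
t 12.35 pos [ 0.514  -0.1822  0.216 ] yang 101.63 tilt [-1.e-04 -1.e-04 -1.e+00] F [-0.46  0.05  0.32] w 0.0118 g 49.43769335746765 q [ 0.06  0.39  0.27  1.78 -0.12  0.99  2.16]
tool delta [-0.0003  0.0012 -0.0226] len 0.0226
```

Call:
{"api": "move_arm", "payload": {"targets": [[[0,0,0,0,0,0,0.2],[0,0,0,0,0,0,0.3],[0,0,0,0,0,0,0.4],[0,0,0,0,0,0,0.5],[0,0,0,0,0,0,0.6],[0,0,0,0,0,0,0.6],[0,0,0,0,0,0,0.6],[0,0,0,0,0,0,0.6],[0,0,0,0,0,0,0.6],[0,0,0,0,0,0,0.6]]]}}

```text
time: 13.35
ee_pos: [0.5139, -0.1822, 0.216]
tcp_rot: [-0.101, 0.995, -0.0, -0.0]
wrist_force: [0.7, 0.4, -0.0]
width: 0.0515
grasp_force: 0.0
```

```bash
python3 - <<'E'
from h import *
c=optics.camera("side")
force(8);delta((.514,-.181,.2386))
w=optics.camera("wrist")
f=lambda i:cv2.resize(i,(400,500),interpolation=cv2.INTER_CUBIC)
save("s6.png",np.hstack([f(c["pixels"][120:320,240:400]),f(w["pixels"][80:380,160:400])]))
E
```

```text
[ 0.14  0.26 -0.06] [0.24 0.21 0.18]
t 13.8 pos [ 0.5139 -0.1822  0.216 ] yang 101.63 tilt [ 0.  0. -1.] F [-0.36  0.01 -0.18] w 0.0514 g 0.0 q [ 0.06  0.39  0.27  1.78 -0.12  0.99  2.16]
tool delta [-0.0003  0.0012 -0.0226] len 0.0226
```

View pics/s6.png

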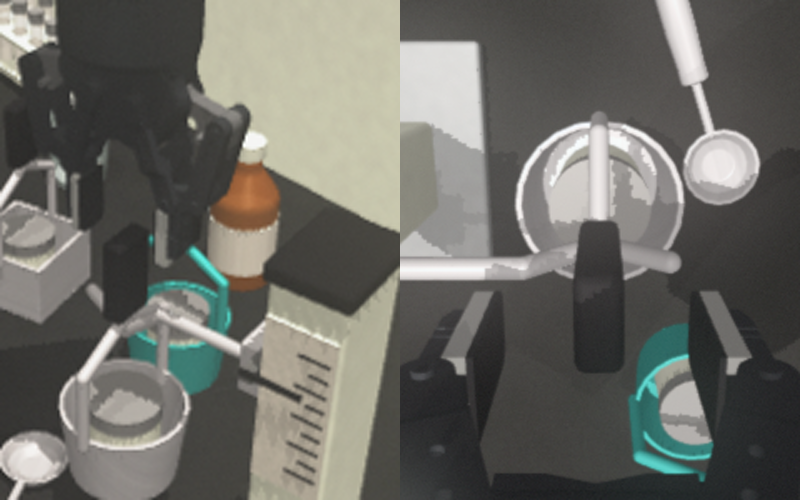

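The pail hangs in the hook: grip at (126,275), pointer at (298,398). It stands free between the open fingers, so I retreat straight up and then check that it has settled.

Call:
{"api": "move_arm", "payload": {"targets": [[[0,0,-0.01,0,0,0,0.6],[0,0,-0.015,0,0,0,0.6],[0,0,-0.02,0,0,0,0.6],[0,0,-0.02,0,0,0,0.6],[0,0,-0.02,0,0,0,0.6],[0,0,-0.02,0,0,0,0.6],[0,0,-0.02,0,0,0,0.6],[0,0,0,0,0,0,0.6],[0,0,0,0,0,0,0.6],[0,0,0,0,0,0,0.6],[0,0,0,0,0,0,0.6],[0,0,0,0,0,0,0.6],[0,0,0,0,0,0,0.6],[0,0,0,0,0,0,0.6],[0,0,0,0,0,0,0.6],[0,0,0,0,0,0,0.6],[0,0,0,0,0,0,0.6],[0,0,0,0,0,0,0.6],[0,0,0,0,0,0,0.6],[0,0,0,0,0,0,0.6]]]}}

```text
time: 15.85
ee_pos: [0.5139, -0.1822, 0.341]
tcp_rot: [-0.101, 0.995, -0.0, -0.0]
wrist_force: [0.6, -1.0, -0.1]
width: 0.051
grasp_force: 0.0
```

```bash
python3 - <<'E'
from h import *
I=[optics.camera("side")["pixels"][200:330,240:400].astype(int) for _ in range(20)]
print([int((np.abs(i-I[0]).max(2)>40).sum()) for i in I])
delta((.514,-.181,.2386))
save("s7.png",cv2.resize(optics.camera("side")["pixels"],(560,420)))
E
```

```text
[0, 0, 0, 0, 0, 0, 0, 0, 0, 0, 0, 0, 0, 0, 0, 0, 0, 0, 0, 0]
t 16.85 pos [ 0.5139 -0.1822  0.341 ] yang 101.63 tilt [ 1.e-04  0.e+00 -1.e+00] F [ 0.18 -0.06  0.71] w 0.0515 g 0.0 q [ 0.04  0.3   0.3   1.57 -0.09  1.29  2.13]
tool delta [-0.0003  0.0012  0.1024] len 0.1024
```

View pics/s7.png

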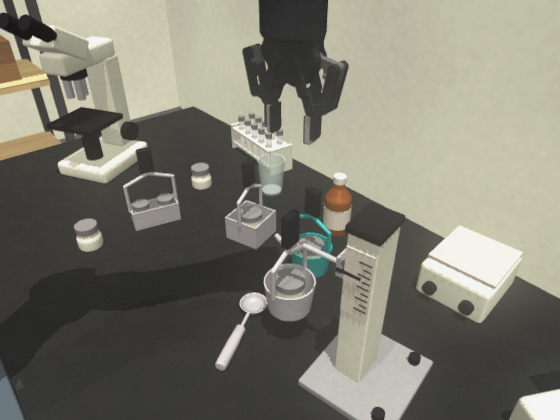

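The pail hangs still at (290,290), the pointer is steady at (350,275), the gripper is clear, and nothing else has moved.

```bash
python3 -c "
from cell import bot
print(bot.hand_in())"
```

```text
the job is handed in; nothing more can be done
None
```

The round steel pail hangs freely on the scale's hook with the pointer settled, nothing else was moved, and the job was handed in at about 17 s of the 58 s allowed; hand-in returned no verdict.

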